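# Unlock the folding stay and shut the pastry bin

## Task

Close the wooden pastry bin for the night. Its lid is propped up by a folding stay: lift the stay's knee by its knob, up and towards the front of the bin, past centre so that the stay unlocks; then lower the lid under control, never letting it drop. Press its front edge down, gently and by feel, until it has snapped past the catch and stands firmly home on the buffer pin, never leaning hard on the lid, and leave the things in and around the bin where they are.

Things in the scene. Friction and masses are not known exactly. Their poses are not given: they have to be found in the camera images.
- bin: Light-wood pastry bin, fixed to the worktop: 220 deep (x) x 240 wide (y), rim 110 mm high. Origin: centre of its underside; +x to its hinged back, -x to its front (roughly to the robot), +y to its left, z up. Lid hinge line along y at x = 110, z = 110 mm. Inside the middle of its front wall is a grey catch block with a sprung nose and a buffer pin.
- lid (a joint): Angle of the wooden lid (226 x 248 x 12 mm, 0.4 kg) about its hinge, rad: 0 = propped open (75 degrees up), grows as it is lowered. Fully home is somewhere from 1.22 to 1.30 (unknown: the catch block is set differently on each bin). The hinge is stiff: unlocked, the lid stays where it is left and takes 1 to 6 N at the front edge to move on. With the stay locked it cannot be lowered.
- lid_front (a point): The place to press: point on the lid's upper (outer) face, on its middle line, at the 90 mm wide front lip over a 30 mm apron, 222 mm from the hinge line, 12 mm above the underside. Home, it lies at x = -112, y = 0, z = 122 to 140 mm of the bin (unknown). Its z axis points out of the upper face.
- stay_foot (a point): Lower pivot of the steel folding stay, outside the bin's right (-y) wall at x = -20, y = -128, z = 75 mm of the bin. The stay moves in the bin's x-z plane: two equal flat bars 13 x 4 mm, 93.6 mm between pivots, one from this foot to the knee, one from the knee to the lid's right edge, 130 mm from the hinge. The knob circles this foot.
- knob (a point): Centre of the black round knob on the knee: 16 mm diameter, 38 mm long, along the bin's -y, 36 mm out from the stay's plane, fixed to the lower bar; 21 mm end flange. It runs on a 93.6 mm circle about stay_foot. Locked: x = 34, z = 151 mm of the bin, 8 mm behind and below centre. Lifting it up and forward takes about 5 N. Lid home: about x = -111, z = 93 to 101 mm, 2 rad on.
- stay_knee (a joint): Fold of the stay's knee, rad: 0 = locked on its stop, just past centre; 0.17 = dead straight (centre); it grows as the knee is lifted and folds, 0.71 with the lid lowered by 0.06 rad, about 2.9 with the lid home. It is stiff enough to stay where it is left.
- muffin: Muffin, 85 mm wide and 73 mm high, standing loose in the bin; origin at its underside.
- espresso_cup: White espresso cup with a handle, 60 mm wide, 56 mm high, loose, left of the bin; origin at its underside.
- salt_shaker: Salt shaker, 44 mm wide, 90 mm high, loose, behind the bin to the right; origin at its underside.
- sugar_1: White sugar sachet, 64 x 31 x 9 mm, loose, right of the bin near its front.
- sugar_2: Brown sugar sachet, 64 x 31 x 8 mm, loose, right of the bin.
- cup_lid_1: White cup lid, 85 mm wide, 16 mm high, loose, left of the bin near its back.
- buffer_pin (a joint): Sprung buffer pin on the catch block that the lid comes down on, m: 0 = standing out, 0.006 = pressed in fully, its firm stop: the lid is home. Over these last 6 mm the lid snaps past the catch nose; pressing there takes about 6 to 12 N at the front lip, and the force rises steeply at the stop. Once home the lid stays.

How it is judged:
On the way:
1. the knee is lifted past centre and the stay unlocked (value of joint stay_knee above 0.3 rad), for 0.1 s.
At the end, for the whole second after the job is handed in: The lid is home: snapped past the catch and standing on the buffer pin, pressed in to within 1.7 mm of its 6 mm travel, and at rest (value of joint buffer_pin above 0.0043 m and velocity of joint lid between -0.05 and 0.05 rad/s); the robot touches nothing.
It fails at once if the lid was pushed with more than 25 N (contact force between lid and the fingers above 25 N or contact force between lid and the arm above 25 N).
It fails at once if the lid was dropped or slammed (faster than 2 rad/s) (velocity of joint lid above 2 rad/s).
It fails at once if a thing in or round the bin was moved by more than 30 mm (distance of any of muffin, espresso_cup, salt_shaker, sugar_1, sugar_2, cup_lid_1 from where it was at the start of the episode above 0.03 m).
It also fails if it takes over 67 s, if anything falls off the work surface, if the arm or the gripper's body presses on something with over 40 N, if the wrist force passes 120 N, or if a joint passes its speed limit or range.

## Robot

A 6-joint arm with a two-finger parallel gripper is mounted at the origin on a cart in front of the work surface, level with it; the furniture and walls round the work are solid. World frame = base frame: x ahead of the robot, y to its left, z up, the work surface at z = 0. Lengths are in m, angles in rad, forces in N, time in s.
With the tool pointing down it reaches from about 0.425 to 0.95 m from the base axis. Payload 3.5 kg.
Tool frame: the origin (TCP) lies at the very end of the fingers, on their centre line; the grasp point (between the pads) lies ctrl.tcp_to_grasp behind it (ctrl.tcp_to_grasp is the distance from the TCP to the grasp point, in m); z points along the fingers, y is the line along which they close (so a half turn about z gives the same grasp; the last joint's range is limited). The gripper opens to 85 mm and grips with 20 to 120 N. Pads are 22 mm wide; open, the fingers measure 114 mm over their backs; the gripper's body (76 mm by 85 mm) begins 54 mm behind the grasp point. The pads swing forward as they close: fully open they stand 13 mm farther back than shut.
Start: joints at [1.162, 0.286, 1.577, -0, 1.279, -0.15], TCP at [0.173, 0.653, 0.231] pointing down, gripper open.
Joint ranges: [-2.77, 2.77], [-0.9, 2.22], [0.21, 2.48], [-1.53, 4.67], [0.24, 2.81], [-2.84, 2.84]. Speed limits (rad/s): [2.79, 2.79, 3.14, 3.14, 3.14, 3.14].

## Interface

Orientations are given as a unit quaternion [x, y, z, w].
In Python, from plant import ctrl gives the robot as it stands.
- The arm moves only by the shell command python3 -m inch 'ROWS' [FORCE]. ROWS is JSON, a list of rows, each an object with "slide": the shift along the tool's x, y, z in cm, a list of three; "turn": the turn about the tool's z in rad; "grip": the finger opening in cm, from 0 to 8.54. A call has 1 to 20 rows; each row is the pose to reach, as a shift and turn from the pose commanded when the call began, along the tool's axes at that moment; what a row does not reach only later rows make up. A row lasts 1/10 s, in which the tool goes at most 50 mm and 8.59 degrees, less where a joint would pass 70% of its speed; a pose out of reach is approached as far as the arm can. A call with a gripper value outside its range is refused whole. The fingers move at their own pace and stop on an object; FORCE is the grip in N (left out, the last holds). Time passes only in rows, so rows that repeat a pose let the fingers close. It gives the time, the measured TCP pose, the force, the opening and the grip force at its end, in the units of the state.
- ctrl.get_state(): the state, without advancing time (a new reading comes with each control period).
- ctrl.read_camera(name): name is "scene" or "top" or "wrist"; returns (picture, depth): 420x560x3 uint8, red, green, blue; 420x560 float32, m along the optical axis (not along the pixel's ray), 0 where there is no reading.
- ctrl.camera_info(name): a dict with "K" (3x3 intrinsics, pixels), "camera_from_world" (4x4, takes a point from world to camera coordinates); the wrist camera has in their place "T_tool_cam" (4x4, takes a point from camera to tool coordinates, whose origin is the TCP and whose axes are the flange's). Camera axes: x right, y down, z forward; pixel columns grow to the right and rows downward; lengths in m; the calibration is good to about 2 mm. The wrist camera is an equidistant fisheye: a pixel r from the principal point sees the ray r / f radians off the axis. A picture is of the moment at which its call begins: read the wrist's pose just before it. camera_info takes no time and is no camera call.
- ctrl.sign_off(): hands the job in; it is judged then, once.
The state is a dict: "time": time; "qpos": joint angles; "dq": joint speeds; "joint_efforts": joint torques, N m; "eef_pos": TCP position; "tcp_rot": TCP orientation; "contact_force": force on the tool from outside, world axes, zero at the start; "wrist_torque": the same for the moment, N m; "opening": opening from 0.0 (shut) to 1.0 (fully open); "finger_force": force on a finger pad.
Only numpy, scipy, OpenCV 4.12 (cv2) and the standard library are available. Lean on these libraries where they do the work, as an engineer would, in place of code of your own. Each camera call takes 0.05 s, during which the arm holds its last target. There are 200 camera calls.

## Working session

There is one attempt and no reset: what is moved stays moved. The work goes in short steps, Python scripts to look and compute and a shell command to move; the robot and the scene stay as the last step left them, time stands still between calls to the robot, and variables do not carry over. Pictures are saved under pics/ and viewed, at most 10 in all, crops included, and the job is handed in when it is done.

```bash
ls; mkdir -p pics
python3 - <<'E'
from plant import ctrl
import cv2,numpy as np
s=ctrl.get_state(); print(s, ctrl.tcp_to_grasp)
for n in("scene","top"):
    p,d=ctrl.read_camera(n); cv2.imwrite(f"pics/{n}.png",p[...,::-1]); np.savez(f"{n}.npz",p=p,d=d)
    i=ctrl.camera_info(n); print(n,np.round(i["K"],1).tolist(),np.round(i["camera_from_world"],3).tolist())
E
```

```text
pics
{'time': 0.0, 'qpos': array([ 1.16198908e+00,  2.87217091e-01,  1.57818715e+00,  2.95022847e-05,
        1.27859387e+00, -1.50003590e-01]), 'dq': array([ 0.00076973, -0.00053954,  0.00102278, -0.00059798,  0.00087254,
       -0.00195326]), 'joint_efforts': array([ 1.47498686e-03, -4.05982411e+01, -2.92624766e+01, -3.39497467e-05,
        5.98706290e-03,  7.56525338e-06]), 'eef_pos': array([0.17245067, 0.65191735, 0.22990739]), 'tcp_rot': array([ 1.29045132e-01,  9.91637992e-01, -1.15219339e-03, -3.45267049e-04]), 'contact_force': array([ 0.76412576, -0.09825884,  0.15296761]), 'wrist_torque': array([-0.04508345,  0.03111337, -0.03056179]), 'finger_force': 0.0, 'opening': 0.9995442950937461} 0.0187
scene [[411.8, 0.0, 278.6], [0.0, 411.8, 209.7], [0.0, 0.0, 1.0]] [[0.677, -0.735, -0.02, -0.383], [-0.555, -0.493, -0.67, 0.497], [0.483, 0.465, -0.742, 1.05], [0.0, 0.0, 0.0, 1.0]]
top [[488.0, 0.0, 275.4], [0.0, 488.0, 217.4], [0.0, 0.0, 1.0]] [[0.016, -0.999, 0.028, 0.005], [-0.998, -0.018, -0.058, 0.622], [0.058, -0.027, -0.998, 1.357], [0.0, 0.0, 0.0, 1.0]]
```

View pics/scene.png

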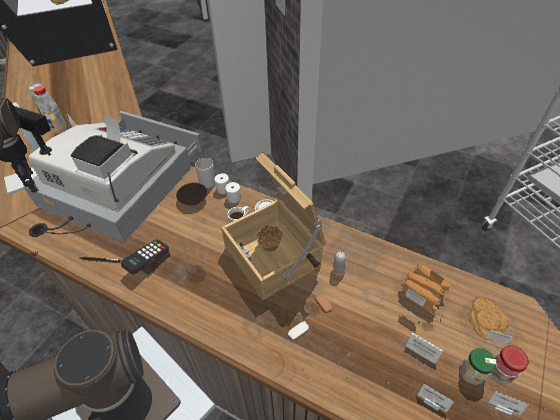

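View pics/top.png

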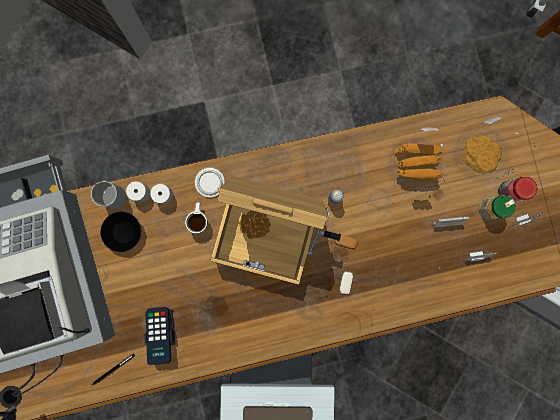

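The top view shows the bin rim running from about (212,262) to (303,283) at the front, with the lid along (220,185)-(327,225) and the knob near (332,235). Next I'll measure the rim and knob using depth.

```bash
cat > h.py <<'E'
import numpy as np,cv2
from plant import ctrl
def pts(n,f=None):
    z=np.load(f or f"{n}.npz");p,d=z["p"],z["d"];i=ctrl.camera_info(n);K=i["K"];T=np.linalg.inv(i["camera_from_world"])
    v,u=np.mgrid[:420,:560]
    c=np.stack([(u-K[0][2])/K[0][0]*d,(v-K[1][2])/K[1][1]*d,d],-1)
    return p,c@T[:3,:3].T+T[:3,3]
E
python3 - <<'E'
from h import *
for n,(u0,u1,v0,v1) in(("top",(195,370,170,300)),("scene",(210,360,145,300))):
    p,w=pts(n); m=np.zeros((420,560),bool); m[v0:v1,u0:u1]=1
    r=m&(abs(w[...,2]-.11)<.006)
    q=w[r][:,:2].astype(np.float32); b=cv2.minAreaRect(q); print(n,len(q),b,np.round(cv2.boxPoints(b),3).tolist())
    k=m&(p.max(-1)<60)&(w[...,2]>.1)
    print('dark',np.round([np.median(w[k],0),w[k].min(0),w[k].max(0)],3).tolist(),k.sum())
    t=m&(w[...,2]>.2); print('lid top',np.round([w[t].min(0),w[t].max(0)],3).tolist())
    c=cv2.resize(p[v0:v1,u0:u1],None,fx=4,fy=4,interpolation=cv2.INTER_CUBIC)
    cv2.imwrite(f"pics/{n}c.png",c[...,::-1]); cv2.imwrite(f"pics/{n}r.png",r*255)
a=cv2.imread("pics/topc.png")
E
```

```text
top 829 ((0.5453066825866699, 0.0473332405090332), (0.24988900125026703, 0.15526831150054932), 75.89778900146484) [[0.4399999976158142, -0.054999999701976776], [0.5899999737739563, -0.09300000220537186], [0.6510000228881836, 0.15000000596046448], [0.5, 0.18700000643730164]]
dark [[0.571, -0.114, 0.157], [0.488, -0.145, 0.1], [0.644, 0.175, 1.39]] 150
lid top [[0.542, -0.106, 0.2], [0.7, 0.15, 1.39]]
scene 915 ((0.5773279666900635, 0.03868715465068817), (0.25319308042526245, 0.2235635221004486), 75.73709106445312) [[0.43799999356269836, -0.0560000017285347], [0.6539999842643738, -0.1120000034570694], [0.7170000076293945, 0.1340000033378601], [0.5, 0.1889999955892563]]
dark [[0.567, -0.127, 0.157], [0.029, -0.524, 0.111], [0.637, 0.15, 1.104]] 71
lid top [[0.029, -0.524, 0.2], [0.688, 0.15, 1.104]][ WARN:0@0.189] global loadsave.cpp:1063 imwrite_ Unsupported depth image for selected encoder is fallbacked to CV_8U.
```

View pics/topc.png

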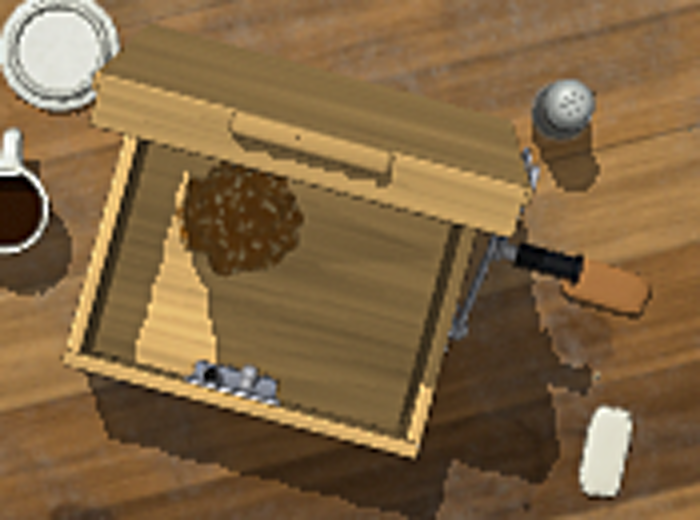

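View pics/scenec.png

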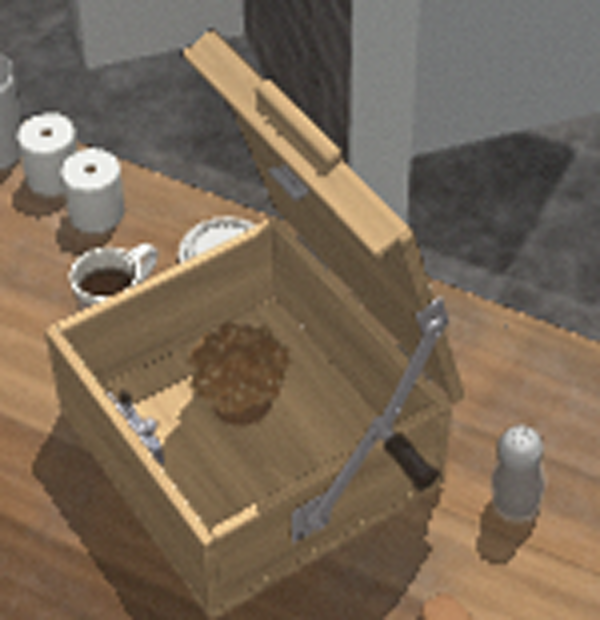

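The top crop shows the catch block at (235,380), the front rim corners at (65,358) and (415,455), and the knob at (545,260). The scene crop shows the stay locked straight and the knob at (410,460). Rim fit: bin centre ≈ (0.578, 0.039), yaw ≈ -0.245. The model-predicted knob position matches the dark pixels.

```bash
cat >> h.py <<'E'
from scipy.spatial.transform import Rotation as R
C=np.array([.578,.039,0]);B=R.from_euler('z',-.2455).as_matrix()
def tobin(w): return (np.asarray(w)-C)@B
def shift(b,frm=None):  # bin point (m) -> slide in cm from measured pose
    s=ctrl.get_state();T=R.from_quat(s["tcp_rot"]).as_matrix()
    return np.round((C+B@np.array(b)-(s["eef_pos"] if frm is None else frm))@T*100,2).tolist()
def where():
    s=ctrl.get_state();T=R.from_quat(s["tcp_rot"]).as_matrix()
    f=B.T@s["contact_force"]
    print("t",round(s["time"],2),"bin mm",np.round(tobin(s["eef_pos"])*1e3,1),"y_t in bin",np.round(B.T@T[:,1],3),"F",np.round(f,1),"open",round(s["opening"],2),"q",np.round(s["qpos"],2))
def knob(lid):  # bin x,z mm of knob, given lid angle
    F=np.array([-20,75.]);L=np.array([110,110.]);r=130
    # attach angle from locked geometry: full stretch minus
    import math
    K0=np.array([34,151.]);
    d0=2*93.6*math.cos(.17/2)
    # attach phase such that |A-F|=d0 at lid 0
    from scipy.optimize import brentq
    P=lambda a:L+r*np.array([-math.cos(a),math.sin(a)])
    a0=brentq(lambda a:np.linalg.norm(P(a)-F)-d0,.9,1.7)
    A=P(a0-lid);D=A-F;d=np.linalg.norm(D);h=math.sqrt(max(93.6**2-d*d/4,0));n=np.array([-D[1],D[0]])/d
    return F+D/2+n*h, 2*math.acos(min(1,d/187.2))+.17,A
E
python3 - <<'E'
from h import *
where()
for b in([-.16,.12+.09,.24],[-.16,-.175,.24],[.034,-.175,.24],[.034,-.175,.127]): print(b,C+B@np.array(b),shift(b))
for l in(0,.03,.06,.1,.2,.3,.5,.7,.9,1.1,1.26):
    k,f,A=knob(l);print(l,np.round(k,1),round(f,2),np.round(A,0))
E
```

```text
t 0.1 bin mm [-542.3  496.   230.1] y_t in bin [ 0.013  1.    -0.002] F [-0.1  0.6 -0.6] open 1.0 q [ 1.16  0.29  1.58  0.    1.28 -0.15]
[-0.16, 0.21, 0.24] [0.47383614 0.28158996 0.24      ] [-38.61, -28.1, -0.95]
[-0.16, -0.175, 0.24] [ 0.38026521 -0.09186617  0.24      ] [-39.12, -66.59, -0.87]
[0.034, -0.175, 0.24] [ 0.5684483  -0.13901619  0.24      ] [-58.52, -66.33, -0.87]
[0.034, -0.175, 0.127] [ 0.5684483  -0.13901619  0.127     ] [-58.52, -66.31, 10.43]
0 [ 20.9 159.2] 0.34 [ 75. 235.]
0.03 [ 10.2 163.6] 0.56 [ 72. 234.]
0.06 [  2.8 165.8] 0.69 [ 68. 233.]
0.1 [ -5.5 167.5] 0.84 [ 63. 231.]
0.2 [-22.8 168.6] 1.11 [ 51. 226.]
0.3 [-37.6 166.9] 1.33 [ 40. 219.]
0.5 [-62.5 158.4] 1.71 [ 20. 203.]
0.7 [-82.4 144.8] 2.04 [  3. 184.]
0.9 [-97.3 127.8] 2.35 [-10. 161.]
1.1 [-107.1  109.3] 2.65 [-17. 136.]
1.26 [-111.3   95.4] 2.88 [-20. 115.]
```

Run:
```python
from h import *
for n in("top","scene"):
    p,w=pts(n)
    for x0 in np.arange(.1,.6,.1):
        print(n,round(x0,1),[(round(y0,1),round(float(np.max(w[...,2][m])),2)) for y0 in np.arange(.1,.7,.1) if (m:=(abs(w[...,0]-x0-.05)<.05)&(abs(w[...,1]-y0-.05)<.05)&(w[...,2]<.6)).any()])
```

```text
top 0.1 [(np.float64(0.1), 0.01), (np.float64(0.2), 0.01), (np.float64(0.3), 0.01), (np.float64(0.4), 0.01), (np.float64(0.5), 0.33), (np.float64(0.6), 0.31)]
top 0.2 [(np.float64(0.1), 0.01), (np.float64(0.2), 0.07), (np.float64(0.3), 0.07), (np.float64(0.4), 0.12), (np.float64(0.5), 0.24), (np.float64(0.6), 0.3)]
top 0.3 [(np.float64(0.1), 0.01), (np.float64(0.2), 0.05), (np.float64(0.3), 0.06), (np.float64(0.4), 0.25), (np.float64(0.5), 0.31), (np.float64(0.6), 0.31)]
top 0.4 [(np.float64(0.1), 0.12), (np.float64(0.2), 0.01), (np.float64(0.3), 0.01), (np.float64(0.4), 0.12), (np.float64(0.5), 0.36), (np.float64(0.6), 0.34)]
top 0.5 [(np.float64(0.1), 0.12), (np.float64(0.2), 0.06), (np.float64(0.3), 0.04), (np.float64(0.4), 0.04), (np.float64(0.5), 0.22), (np.float64(0.6), 0.22)]
scene 0.1 [(np.float64(0.1), 0.01), (np.float64(0.2), 0.01), (np.float64(0.3), 0.01), (np.float64(0.4), 0.53), (np.float64(0.5), 0.54), (np.float64(0.6), 0.43)]
scene 0.2 [(np.float64(0.1), 0.01), (np.float64(0.2), 0.07), (np.float64(0.3), 0.07), (np.float64(0.4), 0.11), (np.float64(0.5), 0.53), (np.float64(0.6), 0.53)]
scene 0.3 [(np.float64(0.1), 0.01), (np.float64(0.2), 0.05), (np.float64(0.3), 0.05), (np.float64(0.4), 0.25), (np.float64(0.5), 0.31), (np.float64(0.6), 0.31)]
scene 0.4 [(np.float64(0.1), 0.12), (np.float64(0.2), 0.01), (np.float64(0.3), 0.01), (np.float64(0.4), 0.11), (np.float64(0.5), 0.36), (np.float64(0.6), 0.36)]
scene 0.5 [(np.float64(0.1), 0.11), (np.float64(0.2), 0.06), (np.float64(0.3), 0.04), (np.float64(0.4), 0.04), (np.float64(0.5), 0.22), (np.float64(0.6), 0.22)]
```

```bash
python3 -m inch '[{"slide":[0,0,-5],"turn":0,"grip":4.5},{"slide":[0,0,-10],"turn":0,"grip":4.5},{"slide":[0,0,-15],"turn":0,"grip":4.5},{"slide":[0,0,-20],"turn":0,"grip":4.5},{"slide":[0,0,-20],"turn":0,"grip":4.5},{"slide":[-5,-4,-20],"turn":0,"grip":4.5},{"slide":[-9,-6,-20],"turn":0,"grip":4.5},{"slide":[-13,-8,-20],"turn":0,"grip":4.5},{"slide":[-17,-11,-20],"turn":0,"grip":4.5},{"slide":[-21,-13,-20],"turn":0,"grip":4.5},{"slide":[-25,-16,-20],"turn":0,"grip":4.5},{"slide":[-29,-19,-20],"turn":0,"grip":4.5},{"slide":[-33,-21,-20],"turn":0,"grip":4.5},{"slide":[-37,-24,-20],"turn":0,"grip":4.5},{"slide":[-41,-26,-20],"turn":0,"grip":4.5},{"slide":[-43.6,-28,-20],"turn":0,"grip":4.5},{"slide":[-43.6,-28,-20],"turn":0,"grip":4.5},{"slide":[-43.6,-28,-20],"turn":0,"grip":4.5},{"slide":[-43.6,-28,-20],"turn":0,"grip":4.5}]'; python3 -c "from h import *;where()"
```

```text
time: 2.0
eef_pos: [0.5219, 0.271, 0.4311]
tcp_rot: [0.129, 0.992, 0.0, -0.0]
contact_force: [-0.7, 0.1, -0.9]
opening: 0.522
finger_force: 0.0
t 2.0 bin mm [-110.8  211.4  431.1] y_t in bin [0.012 1.    0.   ] F [-0.7 -0.  -0.9] open 0.52 q [ 0.31  0.01  1.53  0.    1.6  -1.01]
```

```bash
python3 -m inch '[{"slide":[0,-4,2],"turn":0.13,"grip":4.5},{"slide":[0,-8,4],"turn":0.26,"grip":4.5},{"slide":[0,-12,6],"turn":0.39,"grip":4.5},{"slide":[0,-16,8],"turn":0.52,"grip":4.5},{"slide":[0,-20,10],"turn":0.65,"grip":4.5},{"slide":[0,-24,12],"turn":0.78,"grip":4.5},{"slide":[0,-28,14],"turn":0.91,"grip":4.5},{"slide":[0,-32,16],"turn":1.04,"grip":4.5},{"slide":[0,-36,18],"turn":1.17,"grip":4.5},{"slide":[0,-38.6,19],"turn":1.3,"grip":4.5},{"slide":[0,-38.6,19],"turn":1.43,"grip":4.5},{"slide":[0,-38.6,19],"turn":1.557,"grip":4.5},{"slide":[0,-38.6,19],"turn":1.557,"grip":4.5},{"slide":[0,-38.6,19],"turn":1.557,"grip":4.5},{"slide":[0,-38.6,19],"turn":1.557,"grip":4.5}]'
python3 - <<'E'
from h import *
where(); print(shift([.034,-.175,.24]))
i=ctrl.camera_info("wrist");print({k:np.round(v,3).tolist() if not isinstance(v,str) else v for k,v in i.items()})
p,d=ctrl.read_camera("wrist");cv2.imwrite("pics/w1.png",p[...,::-1]);np.savez("w1.npz",p=p,d=d)
E
```

```text
time: 3.5
eef_pos: [0.4239, -0.1022, 0.2416]
tcp_rot: [0.787, 0.617, 0.0, 0.0]
contact_force: [0.1, 0.2, 0.2]
opening: 0.527
finger_force: 0.0
t 3.5 bin mm [-115.1 -174.4  241.6] y_t in bin [1.    0.004 0.001] F [0.  0.2 0.2] open 0.53 q [-0.47 -0.28  2.12  0.    1.29 -0.23]
[-0.12, 14.91, 0.16]
{'K': [[325.192, 0.0, 280.981], [0.0, 325.192, 205.316], [0.0, 0.0, 1.0]], 'T_tool_cam': [[0.001, -0.948, -0.318, 0.082], [1.0, 0.001, 0.0, -0.002], [0.0, -0.318, 0.948, -0.142], [0.0, 0.0, 0.0, 1.0]]}
```

View pics/w1.png

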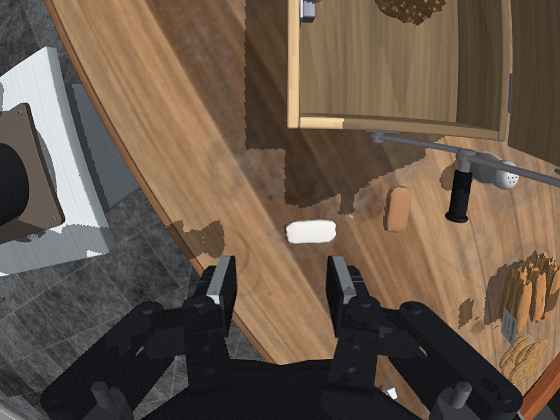

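The wrist view shows the knob from (464,165) at its root to (457,218) at the flange. The stay runs from (375,137) to (560,175), and the sachets are at (310,231) and (397,208). The camera sits on the lid side, so I'll turn the tool to keep it away from the lid.

```bash
cat >> h.py <<'E'
def wray(px,z,pos,quat):
    i=ctrl.camera_info("wrist");K=np.array(i["K"]);d=(np.array(px)-K[:2,2])/K[0,0];r=np.hypot(*d)
    c=np.r_[d/r*np.sin(r),np.cos(r)];M=np.array(i["T_tool_cam"]);T=R.from_quat(quat).as_matrix()
    o=T@M[:3,3]+pos;v=T@(M[:3,:3]@c);return tobin(o+v*(z-o[2])/v[2])*1e3
E
python3 - <<'E'
from h import *
s=ctrl.get_state()
for px in((464,165),(457,217),(291,126),(503,134),(376,137)): print(px,[np.round(wray(px,z,s["eef_pos"],s["tcp_rot"]),1)[:2].tolist() for z in(.151,.11,.075)])
T=R.from_quat(s["tcp_rot"]).as_matrix()
print(shift([.075,-.19,.24]))
E
```

```text
(464, 165) [[32.1, -135.7], [58.4, -143.3], [80.8, -149.7]]
(457, 217) [[33.1, -180.8], [59.6, -196.3], [82.1, -209.5]]
(291, 126) [[-109.7, -111.4], [-108.4, -114.6], [-107.3, -117.4]]
(503, 134) [[70.3, -106.8], [103.3, -109.2], [131.4, -111.3]]
(376, 137) [[-47.0, -117.6], [-34.6, -122.0], [-24.1, -125.7]]
[-1.61, 19.01, 0.16]
```

```bash
python3 -m inch '[{"slide":[-2,0,0],"turn":-0.14,"grip":0},{"slide":[-3,0,0],"turn":-0.28,"grip":0},{"slide":[-3,0,0],"turn":-0.42,"grip":0},{"slide":[-3,0,0],"turn":-0.56,"grip":0},{"slide":[-3,0,0],"turn":-0.7,"grip":0},{"slide":[-3,0,0],"turn":-0.84,"grip":0},{"slide":[-3,2,0],"turn":-0.98,"grip":0},{"slide":[-3,5,0],"turn":-1.12,"grip":0},{"slide":[-3,8,0],"turn":-1.26,"grip":0},{"slide":[-3,11,0],"turn":-1.4,"grip":0},{"slide":[-3,14,0],"turn":-1.54,"grip":0},{"slide":[-3,17,0],"turn":-1.57,"grip":0},{"slide":[-3,19.2,0],"turn":-1.57,"grip":0},{"slide":[-3,19.2,0],"turn":-1.57,"grip":0},{"slide":[-3,19.2,0],"turn":-1.57,"grip":0},{"slide":[-3,19.2,3],"turn":-1.57,"grip":0},{"slide":[-3,19.2,6],"turn":-1.57,"grip":0},{"slide":[-3,19.2,9],"turn":-1.57,"grip":0},{"slide":[-3,19.2,11.5],"turn":-1.57,"grip":0},{"slide":[-3,19.2,11.5],"turn":-1.57,"grip":0}]'
python3 - <<'E'
from h import *
where(); print(shift([.055,-.175,.127]))
p,d=ctrl.read_camera("scene");cv2.imwrite("pics/s2.png",cv2.resize(p[80:320,180:420],None,fx=2.4,fy=2.4)[...,::-1])
E
```

```text
time: 5.55
eef_pos: [0.5989, -0.1768, 0.1218]
tcp_rot: [0.122, 0.992, 0.001, -0.004]
contact_force: [-0.9, 1.2, -0.1]
opening: -0.005
finger_force: 0.0
t 5.55 bin mm [  72.7 -204.2  121.8] y_t in bin [-0.     1.     0.002] F [-1.2  1.  -0.1] open -0.0 q [-0.45  0.29  1.78 -0.    1.08 -1.77]
[1.78, 2.93, -0.49]
```

View pics/s2.png

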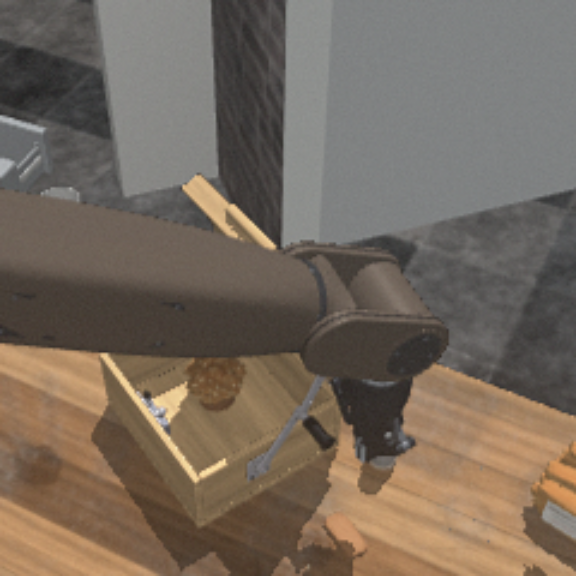

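The scene crop shows the closed gripper at (375,430), just behind and outboard of the knob at (318,430). The stay is still locked. I'll check the arm's clearance to the lid before sliding in.

Run:
```python
from h import *
for n in("scene","top"):
    p,d=ctrl.read_camera(n);np.savez("a.npz",p=p,d=d);p,w=pts(n,"a.npz");b=tobin(w)*1e3
    m=(d>.05)&(b[...,2]>200)&(b[...,2]<900)&(abs(b[...,0])<160)
    for x0 in range(-150,150,50):
        k=m&(abs(b[...,0]-x0-25)<25)
        q=b[k];arm=q[p[k].max(-1)<110]
        lid=q[p[k].max(-1)>140]
        if len(arm):print(n,x0,'arm y',np.percentile(arm[:,1],[1,99]).round(),'z',np.percentile(arm[:,2],[1,50,99]).round(), 'lid y',np.percentile(lid[:,1],[1,99]).round() if len(lid)>9 else '', 'z',np.percentile(lid[:,2],[1,99]).round() if len(lid)>9 else '')
```

```text
scene -150 arm y [-218. 1736.] z [204. 512. 557.] lid y [1736. 1865.] z [237. 265.]
scene -100 arm y [-224. 1726.] z [205. 482. 525.] lid y [-141. 1887.] z [236. 504.]
scene -50 arm y [-245. 1716.] z [207. 446. 493.] lid y [-155. 1856.] z [236. 484.]
scene 0 arm y [-257. 1705.] z [207. 396. 458.] lid y [ -28. 1819.] z [237. 345.]
scene 50 arm y [-266. -145.] z [202. 376. 432.] lid y [-261.  123.] z [219. 346.]
scene 100 arm y [-266. -154.] z [365. 401. 412.] lid y  z 
top -150 arm y [-211. -105.] z [486. 541. 560.] lid y  z 
top -100 arm y [-216. -118.] z [468. 510. 529.] lid y  z 
top -50 arm y [-240. -129.] z [414. 471. 497.] lid y  z 
top 0 arm y [-249.   39.] z [288. 439. 463.] lid y [-112.  122.] z [324. 345.]
top 50 arm y [-259. -142.] z [215. 411. 437.] lid y [-126.  124.] z [207. 347.]
top 100 arm y [-256. -151.] z [364. 400. 415.] lid y  z
```

```bash
python3 -m inch '[{"slide":[0,-1.4,0],"turn":0,"grip":8.5},{"slide":[0,-1.4,1],"turn":0,"grip":8.5},{"slide":[0,-1.4,1],"turn":0,"grip":8.5},{"slide":[0,-1.4,1],"turn":0,"grip":8.5},{"slide":[0,-1.4,1],"turn":0,"grip":8.5},{"slide":[0,-1.4,1],"turn":0,"grip":8.5},{"slide":[0,-1.4,1],"turn":0,"grip":8.5},{"slide":[0.5,-1.4,1],"turn":0,"grip":8.5},{"slide":[1,-1.4,1],"turn":0,"grip":8.5},{"slide":[1.3,-1.4,1],"turn":0,"grip":8.5},{"slide":[1.6,-1.4,1],"turn":0,"grip":8.5},{"slide":[1.9,-1.4,1],"turn":0,"grip":8.5},{"slide":[2.2,-1.4,1],"turn":0,"grip":8.5},{"slide":[2.5,-1.4,1],"turn":0,"grip":8.5},{"slide":[2.8,-1.4,1],"turn":0,"grip":8.5}]'; python3 -c "from h import *;where()"
```

```text
time: 7.2
eef_pos: [0.5743, -0.186, 0.1175]
tcp_rot: [0.124, 0.992, -0.0, 0.004]
contact_force: [7.6, -1.3, 0.8]
opening: 0.997
finger_force: 3.6
t 7.2 bin mm [  51.1 -219.1  117.5] y_t in bin [0.002 1.    0.   ] F [7.7 0.6 0.8] open 1.0 q [-0.48  0.24  1.85  0.    1.04 -1.81]
```

Contact is at 7.7 N, as expected, so I'll keep pushing forward.

```bash
python3 -m inch '[{"slide":[0.4,0,0.3],"turn":0,"grip":8.5},{"slide":[0.8,0,0.3],"turn":0,"grip":8.5},{"slide":[1.2,0,0.3],"turn":0,"grip":8.5},{"slide":[1.6,0,0.3],"turn":0,"grip":8.5},{"slide":[2,0,0.3],"turn":0,"grip":8.5},{"slide":[2.4,0,0.3],"turn":0,"grip":8.5},{"slide":[2.8,0,0.3],"turn":0,"grip":8.5},{"slide":[3.2,0,0.3],"turn":0,"grip":8.5}]'; python3 -c "from h import *;where()"
```

```text
time: 8.0
eef_pos: [0.5456, -0.1791, 0.1175]
tcp_rot: [0.124, 0.992, -0.001, 0.006]
contact_force: [7.0, -0.9, 6.5]
opening: 0.994
finger_force: 2.2
t 8.0 bin mm [  21.5 -219.5  117.5] y_t in bin [ 0.003  1.    -0.001] F [7.  0.8 6.5] open 0.99 q [-0.5   0.18  1.92  0.    1.02 -1.82]
```

```bash
python3 -m inch '[{"slide":[0.4,0,0],"turn":0,"grip":8.5},{"slide":[0.8,0,0],"turn":0,"grip":8.5},{"slide":[1.2,0,0],"turn":0,"grip":8.5},{"slide":[1.6,0,0],"turn":0,"grip":8.5},{"slide":[2,0,0],"turn":0,"grip":8.5},{"slide":[2.4,0,0],"turn":0,"grip":8.5},{"slide":[2.8,0,0],"turn":0,"grip":8.5},{"slide":[3.2,0,0],"turn":0,"grip":8.5},{"slide":[3.6,0,0],"turn":0,"grip":8.5},{"slide":[4,0,0],"turn":0,"grip":8.5},{"slide":[4.4,0,0],"turn":0,"grip":8.5},{"slide":[4.8,0,0],"turn":0,"grip":8.5},{"slide":[5.2,0,0],"turn":0,"grip":8.5},{"slide":[5.6,0,0],"turn":0,"grip":8.5}]'; python3 -c "from h import *;where()"
```

```text
time: 9.4
eef_pos: [0.4861, -0.1632, 0.1124]
tcp_rot: [0.123, 0.992, 0.0, -0.0]
contact_force: [6.1, -0.9, -4.3]
opening: 0.995
finger_force: 3.1
t 9.4 bin mm [ -40.  -218.5  112.4] y_t in bin [0.    1.    0.001] F [ 6.1  0.6 -4.3] open 0.99 q [-0.52  0.06  2.07  0.    1.01 -1.85]
```

```bash
python3 -m inch '[{"slide":[0.3,0,0],"turn":0,"grip":8.5},{"slide":[0.6,0,0],"turn":0,"grip":8.5},{"slide":[0.9,0,0],"turn":0,"grip":8.5},{"slide":[1.2,0,0],"turn":0,"grip":8.5},{"slide":[1.5,0,0],"turn":0,"grip":8.5},{"slide":[1.8,0,0],"turn":0,"grip":8.5},{"slide":[2.1,0,0],"turn":0,"grip":8.5},{"slide":[2.4,0,0],"turn":0,"grip":8.5}]'
python3 - <<'E'
from h import *
where()
p,d=ctrl.read_camera("scene");cv2.imwrite("pics/s3.png",cv2.resize(p[80:320,180:420],None,fx=2.4,fy=2.4)[...,::-1])
E
```

```text
time: 10.2
eef_pos: [0.4638, -0.1583, 0.1121]
tcp_rot: [0.123, 0.992, -0.001, 0.001]
contact_force: [9.8, -3.2, -6.1]
opening: 0.998
finger_force: 4.9
t 10.2 bin mm [ -62.8 -219.1  112.1] y_t in bin [ 0.001  1.    -0.001] F [10.3 -0.7 -6.1] open 1.0 q [-0.54  0.01  2.12  0.    1.01 -1.86]
```

View pics/s3.png

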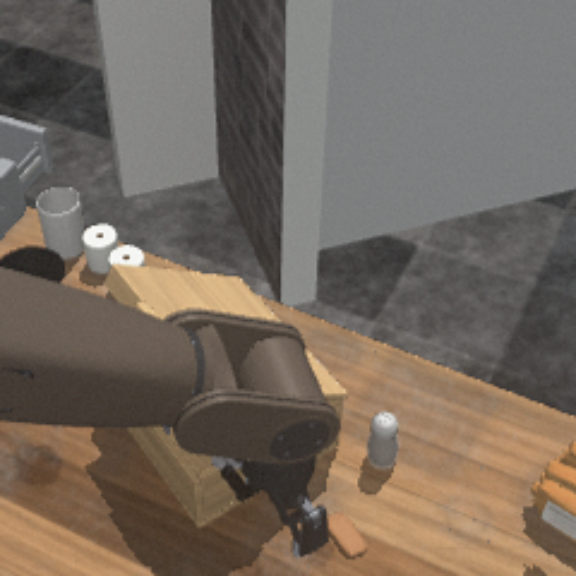

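The scene crop shows the lid lowered about half way (edge at (190,290)) with the salt shaker undisturbed at (382,440). Next I'll back off, rise clear, and move over the lid's front edge with the fingers closed.

```bash
python3 -m inch '[{"slide":[-0.7,0,0],"turn":0,"grip":8.5},{"slide":[-1.5,0,0],"turn":0,"grip":8.5},{"slide":[-1.5,0,0],"turn":0,"grip":8.5},{"slide":[-1.5,0,-4],"turn":0,"grip":8.5},{"slide":[-1.5,0,-8],"turn":0,"grip":8.5},{"slide":[-1.5,0,-12],"turn":0,"grip":8.5},{"slide":[-1.5,0,-16],"turn":0,"grip":0},{"slide":[-1.5,0,-20],"turn":0,"grip":0},{"slide":[-1.5,0,-24],"turn":0,"grip":0},{"slide":[-1.5,2,-27],"turn":0,"grip":0},{"slide":[-0.5,6,-27],"turn":0,"grip":0},{"slide":[0.2,10,-27],"turn":0,"grip":0},{"slide":[0.2,14,-27],"turn":0,"grip":0},{"slide":[0.2,18,-27],"turn":0,"grip":0},{"slide":[0.2,21.9,-27],"turn":0,"grip":0},{"slide":[0.2,21.9,-27],"turn":0,"grip":0},{"slide":[0.2,21.9,-27],"turn":0,"grip":0},{"slide":[0.2,21.9,-27],"turn":0,"grip":0}]'
python3 - <<'E'
from h import *
where()
s=ctrl.get_state()
p,d=ctrl.read_camera("wrist");cv2.imwrite("pics/w2.png",p[...,::-1])
p,d=ctrl.read_camera("top");np.savez("t2.npz",p=p,d=d)
p,w=pts("top","t2.npz");b=tobin(w)*1e3
for x in range(-90,110,20):
    k=(abs(b[...,0]-x)<8)&(abs(abs(b[...,1])-85)<25)&(b[...,2]>125)&(b[...,2]<350);print(x,np.round(np.percentile(b[k][:,2],[10,50,90])) if k.any() else '-')
E
```

```text
time: 12.05
eef_pos: [0.5146, 0.0543, 0.383]
tcp_rot: [0.123, 0.992, -0.0, -0.001]
contact_force: [-0.4, -0.2, 0.3]
opening: -0.003
finger_force: 0.0
t 12.05 bin mm [-65.2  -0.6 383. ] y_t in bin [ 0.001  1.    -0.001] F [-0.3 -0.3  0.3] open -0.0 q [-0.09 -0.14  1.76 -0.    1.53 -1.42]
-90 [229. 233. 238.]
-70 [245. 249. 253.]
-50 [232. 237. 241.]
-30 [217. 222. 227.]
-10 [203. 208. 214.]
10 [190. 195. 200.]
30 [175. 180. 186.]
50 [161. 166. 171.]
70 [147. 152. 158.]
90 [133. 138. 144.]
```

View pics/w2.png

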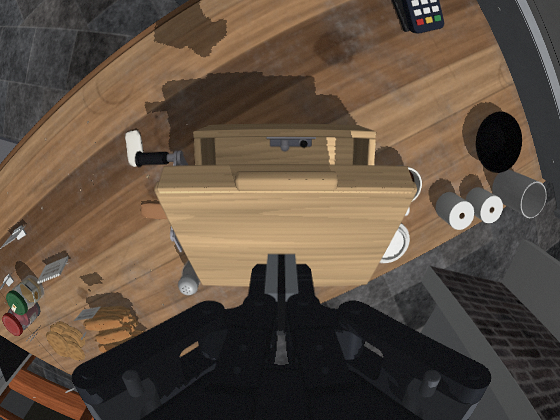

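The wrist view shows the lid part closed at about 36° with the lip at (285,180), the catch block at (290,143), and the cups and sachets in place. Now I'll press down along the lip's arc.

```bash
python3 -m inch '[{"slide":[-1.6,0,4],"turn":0,"grip":0},{"slide":[-1.6,0,8],"turn":0,"grip":0},{"slide":[-1.6,0,11],"turn":0,"grip":0},{"slide":[-1.6,0,12.5],"turn":0,"grip":0},{"slide":[-1.6,0,13],"turn":0,"grip":0},{"slide":[-1.6,0,13.4],"turn":0,"grip":0},{"slide":[-1.5,0,13.8],"turn":0,"grip":0},{"slide":[-1.2,0,14.2],"turn":0,"grip":0},{"slide":[-0.9,0,14.6],"turn":0,"grip":0},{"slide":[-0.6,0,15],"turn":0,"grip":0},{"slide":[-0.3,0,15.4],"turn":0,"grip":0},{"slide":[0,0,15.8],"turn":0,"grip":0}]'; python3 -c "from h import *;where()"
```

```text
time: 13.35
eef_pos: [0.515, 0.0549, 0.2253]
tcp_rot: [0.123, 0.992, -0.0, 0.001]
contact_force: [2.0, -0.4, 1.2]
opening: 0.004
finger_force: 0.8
t 13.35 bin mm [-6.490e+01  1.000e-01  2.253e+02] y_t in bin [0. 1. 0.] F [2.  0.1 1.2] open 0.0 q [-0.09 -0.06  1.97 -0.    1.23 -1.41]
```

```bash
python3 -m inch '[{"slide":[0.2,0,0.4],"turn":0,"grip":0},{"slide":[0.4,0,0.8],"turn":0,"grip":0},{"slide":[0.6,0,1.2],"turn":0,"grip":0},{"slide":[0.8,0,1.6],"turn":0,"grip":0},{"slide":[1,0,1.9],"turn":0,"grip":0},{"slide":[1.2,0,2.3],"turn":0,"grip":0},{"slide":[1.4,0,2.7],"turn":0,"grip":0},{"slide":[1.6,0,3.1],"turn":0,"grip":0},{"slide":[1.8,0,3.5],"turn":0,"grip":0},{"slide":[1.9,0,3.9],"turn":0,"grip":0},{"slide":[2.1,0,4.3],"turn":0,"grip":0},{"slide":[2.2,0,4.7],"turn":0,"grip":0},{"slide":[2.3,0,5.1],"turn":0,"grip":0},{"slide":[2.4,0,5.5],"turn":0,"grip":0},{"slide":[2.5,0,5.9],"turn":0,"grip":0}]'; python3 -c "from h import *;where()"
```

```text
time: 14.85
eef_pos: [0.4903, 0.061, 0.1659]
tcp_rot: [0.123, 0.992, 0.0, -0.0]
contact_force: [-0.7, 0.3, 1.6]
opening: -0.003
finger_force: 0.7
t 14.85 bin mm [-90.4   0.  165.9] y_t in bin [ 0.  1. -0.] F [-0.7  0.1  1.6] open -0.0 q [-0.08 -0.05  2.07  0.    1.12 -1.41]
```

```bash
python3 -m inch '[{"slide":[0.1,0,0.3],"turn":0,"grip":0},{"slide":[0.2,0,0.6],"turn":0,"grip":0},{"slide":[0.2,0,0.9],"turn":0,"grip":0},{"slide":[0.3,0,1.2],"turn":0,"grip":0},{"slide":[0.3,0,1.4],"turn":0,"grip":0},{"slide":[0.4,0,1.6],"turn":0,"grip":0}]'; python3 -c "from h import *;where()"; python3 -m inch '[{"slide":[0,0,0.1],"turn":0,"grip":0},{"slide":[0,0,0.2],"turn":0,"grip":0},{"slide":[0,0,0.3],"turn":0,"grip":0},{"slide":[0,0,0.4],"turn":0,"grip":0}]'; python3 -c "from h import *;where()"
```

```text
time: 15.45
eef_pos: [0.4871, 0.0618, 0.1503]
tcp_rot: [0.123, 0.992, -0.0, 0.001]
contact_force: [0.5, -0.5, 1.5]
opening: 0.001
finger_force: 0.6
t 15.45 bin mm [-93.7   0.  150.3] y_t in bin [0. 1. 0.] F [ 0.6 -0.3  1.5] open 0.0 q [-0.08 -0.04  2.09 -0.    1.09 -1.41]
time: 15.85
eef_pos: [0.4865, 0.062, 0.1462]
tcp_rot: [0.123, 0.992, 0.0, -0.0]
contact_force: [-1.1, 0.5, 1.2]
opening: -0.0
finger_force: 0.7
t 15.85 bin mm [-94.4   0.  146.2] y_t in bin [ 0.  1. -0.] F [-1.2  0.3  1.2] open -0.0 q [-0.08 -0.03  2.1   0.    1.08 -1.41]
```

Next come small steps, reading the force after each.

```bash
for i in 1; do python3 -m inch '[{"slide":[0,0,0.1],"turn":0,"grip":0},{"slide":[0,0,0.2],"turn":0,"grip":0},{"slide":[0,0,0.2],"turn":0,"grip":0}]' | grep -E "eef|cont"; done; python3 -m inch '[{"slide":[0,0,0.1],"turn":0,"grip":0},{"slide":[0,0,0.2],"turn":0,"grip":0},{"slide":[0,0,0.2],"turn":0,"grip":0}]' | grep -E "eef|cont"; python3 -m inch '[{"slide":[0,0,0.1],"turn":0,"grip":0},{"slide":[0,0,0.2],"turn":0,"grip":0},{"slide":[0,0,0.2],"turn":0,"grip":0}]' | grep -E "eef|cont"
```

```text
eef_pos: [0.4866, 0.0619, 0.1441]
contact_force: [0.6, 0.2, 0.4]
eef_pos: [0.4867, 0.0619, 0.1421]
contact_force: [-0.7, 0.3, 0.0]
eef_pos: [0.4867, 0.0619, 0.1402]
contact_force: [-0.6, -0.0, -0.8]
```

Run:
```python
from h import *
where()
p,d=ctrl.read_camera("top");np.savez("t3.npz",p=p,d=d)
p,w=pts("top","t3.npz");b=tobin(w)*1e3
for x in range(-110,110,20):
    k=(abs(b[...,0]-x)<8)&(abs(b[...,1]-95)<20)&(b[...,2]>115)&(b[...,2]<350);print(x,np.round(np.percentile(b[k][:,2],[10,50,90])) if k.any() else '-')
```

```text
t 16.75 bin mm [-94.1   0.  140.2] y_t in bin [ 0.  1. -0.] F [-0.6 -0.2 -0.8] open 0.0 q [-0.08 -0.03  2.1  -0.    1.07 -1.41]
-110 [138. 141. 145.]
-90 [136. 140. 143.]
-70 [135. 138. 141.]
-50 [133. 136. 139.]
-30 [132. 135. 138.]
-10 [129. 133. 136.]
10 [128. 131. 135.]
30 [127. 129. 133.]
50 [125. 128. 132.]
70 [123. 126. 129.]
90 [122. 124. 127.]
```

```bash
python3 -m inch '[{"slide":[0,0,0.1],"turn":0,"grip":0},{"slide":[0,0,0.2],"turn":0,"grip":0},{"slide":[0,0,0.2],"turn":0,"grip":0}]' | grep -E "eef|cont|finger"; python3 -m inch '[{"slide":[0,0,0.1],"turn":0,"grip":0},{"slide":[0,0,0.1],"turn":0,"grip":0}]' | grep -E "eef|cont|finger"; python3 -m inch '[{"slide":[0,0,0.1],"turn":0,"grip":0},{"slide":[0,0,0.1],"turn":0,"grip":0}]' | grep -E "eef|cont|finger"
```

```text
eef_pos: [0.4867, 0.0619, 0.1382]
contact_force: [0.5, -0.5, 0.4]
finger_force: 0.2
eef_pos: [0.4868, 0.0619, 0.1373]
contact_force: [-1.0, 0.7, 0.4]
finger_force: 0.3
eef_pos: [0.4868, 0.0619, 0.1366]
contact_force: [-1.2, -0.1, 3.7]
finger_force: 1.7
```

```bash
python3 -m inch '[{"slide":[0,0,0.1],"turn":0,"grip":0},{"slide":[0,0,0.1],"turn":0,"grip":0}]' | grep -E "eef|cont|finger"
```

```text
eef_pos: [0.4867, 0.0619, 0.1361]
contact_force: [-4.0, 0.9, 5.8]
finger_force: 2.9
```

```bash
python3 -m inch '[{"slide":[0,0,0.1],"turn":0,"grip":0},{"slide":[0,0,0.1],"turn":0,"grip":0}]' | grep -E "eef|cont|finger";python3 -m inch '[{"slide":[0,0,0.1],"turn":0,"grip":0},{"slide":[0,0,0.1],"turn":0,"grip":0}]' | grep -E "eef|cont|finger"
```

```text
eef_pos: [0.4867, 0.0619, 0.1352]
contact_force: [-4.5, 0.9, 6.7]
finger_force: 3.3
eef_pos: [0.4865, 0.062, 0.1341]
contact_force: [-3.9, 0.3, 5.8]
finger_force: 3.1
```

```bash
python3 -m inch '[{"slide":[0,0,0.1],"turn":0,"grip":0},{"slide":[0,0,0.1],"turn":0,"grip":0}]' | grep -E "eef|cont|finger"
```

```text
eef_pos: [0.4864, 0.062, 0.1329]
contact_force: [-3.6, 0.7, 5.1]
finger_force: 2.7
```

```bash
python3 -m inch '[{"slide":[0,0,0.1],"turn":0,"grip":0},{"slide":[0,0,0.1],"turn":0,"grip":0}]' | grep -E "eef|cont|finger"
```

```text
eef_pos: [0.4865, 0.062, 0.1315]
contact_force: [-2.6, 0.3, 3.9]
finger_force: 1.7
```

```bash
python3 -m inch '[{"slide":[0,0,0.1],"turn":0,"grip":0},{"slide":[0,0,0.1],"turn":0,"grip":0}]' | grep -E "eef|cont|finger"
```

```text
eef_pos: [0.4865, 0.062, 0.1305]
contact_force: [-2.6, 0.1, 4.4]
finger_force: 2.1
```

```bash
python3 -m inch '[{"slide":[0,0,0.05],"turn":0,"grip":0},{"slide":[0,0,0.05],"turn":0,"grip":0}]' | grep -E "eef|cont|finger"
```

```text
eef_pos: [0.4866, 0.062, 0.1299]
contact_force: [-3.7, 0.5, 4.5]
finger_force: 2.2
```

```bash
python3 -m inch '[{"slide":[0,0,0.05],"turn":0,"grip":0},{"slide":[0,0,0.1],"turn":0,"grip":0},{"slide":[0,0,0.1],"turn":0,"grip":0}]' | grep -E "eef|cont|finger"
```

```text
eef_pos: [0.4866, 0.062, 0.1288]
contact_force: [-3.0, 0.6, 4.9]
finger_force: 2.1
```

```bash
python3 -m inch '[{"slide":[0,0,0.05],"turn":0,"grip":0},{"slide":[0,0,0.05],"turn":0,"grip":0}]' | grep -E "eef|cont|finger"
```

```text
eef_pos: [0.4867, 0.062, 0.1283]
contact_force: [-3.1, 0.4, 4.4]
finger_force: 2.1
```

```bash
python3 -m inch '[{"slide":[0,0,0.05],"turn":0,"grip":0},{"slide":[0,0,0.05],"turn":0,"grip":0}]' | grep -E "eef|cont|finger"
```

```text
eef_pos: [0.4868, 0.0619, 0.1277]
contact_force: [-1.3, 1.7, 3.8]
finger_force: 1.7
```

```bash
python3 -m inch '[{"slide":[0,0,0.05],"turn":0,"grip":0},{"slide":[0,0,0.1],"turn":0,"grip":0},{"slide":[0,0,0.1],"turn":0,"grip":0}]' | grep -E "eef|cont|finger"
```

```text
eef_pos: [0.4868, 0.0619, 0.1267]
contact_force: [-2.2, 0.9, 3.2]
finger_force: 1.6
```

```bash
python3 -m inch '[{"slide":[0,0,0.05],"turn":0,"grip":0},{"slide":[0,0,0.05],"turn":0,"grip":0}]' | grep -E "eef|cont|finger"
```

```text
eef_pos: [0.4868, 0.0619, 0.1262]
contact_force: [-2.7, 1.4, 3.1]
finger_force: 1.8
```

```bash
python3 -m inch '[{"slide":[0,0,0.05],"turn":0,"grip":0},{"slide":[0,0,0.05],"turn":0,"grip":0}]' | grep -E "eef|cont|finger"
```

```text
eef_pos: [0.4867, 0.0619, 0.1257]
contact_force: [-2.7, 2.0, 2.9]
finger_force: 1.7
```

```bash
python3 -m inch '[{"slide":[0,0,0.05],"turn":0,"grip":0},{"slide":[0,0,0.05],"turn":0,"grip":0}]' | grep -E "eef|cont|finger"
```

```text
eef_pos: [0.4868, 0.0619, 0.1252]
contact_force: [-1.0, 0.9, 3.4]
finger_force: 1.4
```

```bash
python3 -m inch '[{"slide":[0,0,0.05],"turn":0,"grip":0},{"slide":[0,0,0.05],"turn":0,"grip":0}]' | grep -E "eef|cont|finger"
```

```text
eef_pos: [0.4868, 0.0619, 0.1249]
contact_force: [-2.6, 1.0, 5.1]
finger_force: 2.1
```

```bash
python3 -m inch '[{"slide":[0,0,0.05],"turn":0,"grip":0},{"slide":[0,0,0.05],"turn":0,"grip":0}]' | grep -E "eef|cont|finger"
```

```text
eef_pos: [0.4868, 0.0619, 0.1247]
contact_force: [-3.0, 1.2, 7.1]
finger_force: 3.0
```

```bash
python3 -m inch '[{"slide":[0,0,0.05],"turn":0,"grip":0},{"slide":[0,0,0.05],"turn":0,"grip":0}]' | grep -E "eef|cont|finger"
```

```text
eef_pos: [0.4868, 0.0619, 0.1246]
contact_force: [-5.0, 1.7, 7.8]
finger_force: 3.9
```

```bash
python3 -m inch '[{"slide":[0,0,0.05],"turn":0,"grip":0},{"slide":[0,0,0.05],"turn":0,"grip":0}]' | grep -E "eef|cont|finger"
```

```text
eef_pos: [0.4868, 0.0619, 0.1245]
contact_force: [-5.2, 1.8, 10.5]
finger_force: 4.8
```

```bash
python3 -m inch '[{"slide":[0,0,0.05],"turn":0,"grip":0},{"slide":[0,0,0.05],"turn":0,"grip":0}]' | grep -E "eef|cont|finger"
```

```text
eef_pos: [0.4868, 0.0619, 0.1244]
contact_force: [-6.5, 0.5, 11.9]
finger_force: 5.8
```

```bash
python3 -m inch '[{"slide":[0,0,0.05],"turn":0,"grip":0},{"slide":[0,0,0.05],"turn":0,"grip":0}]' | grep -E "eef|cont|finger"
```

```text
eef_pos: [0.4868, 0.0619, 0.1242]
contact_force: [-7.3, 0.8, 14.1]
finger_force: 6.8
```

The force is now rising steeply (14 N over a few tenths of a mm), which looks like the firm stop. I'll lift off and check that the lid stays.

```bash
python3 -m inch '[{"slide":[0,0,0.05],"turn":0,"grip":0},{"slide":[0,0,0.05],"turn":0,"grip":0},{"slide":[0,0,0.05],"turn":0,"grip":0}]' | grep -E "eef|cont|finger"; python3 -m inch '[{"slide":[0,0,-0.2],"turn":0,"grip":0},{"slide":[0,0,-0.5],"turn":0,"grip":0},{"slide":[0,0,-2],"turn":0,"grip":0},{"slide":[0,0,-5],"turn":0,"grip":0},{"slide":[0,0,-9],"turn":0,"grip":0},{"slide":[0,0,-9],"turn":0,"grip":0},{"slide":[0,0,-9],"turn":0,"grip":0}]' | grep -E "eef|cont|time"
python3 - <<'E'
from h import *
s=ctrl.get_state();p,d=ctrl.read_camera("wrist");cv2.imwrite("pics/w3.png",p[...,::-1])
for n in("top","scene"):
  p,d=ctrl.read_camera(n);np.savez("t4.npz",p=p,d=d)
  p,w=pts(n,"t4.npz");b=tobin(w)*1e3
  k=(b[...,0]>-100)&(b[...,0]<100)&(abs(abs(b[...,1])-85)<30)&(b[...,2]>112)&(b[...,2]<150)
  print(n,k.sum(),np.polyfit(b[k][:,0],b[k][:,2],1))
E
```

```text
eef_pos: [0.4868, 0.0619, 0.1241]
contact_force: [-8.2, 0.7, 15.5]
finger_force: 7.8
time: 22.7
eef_pos: [0.4876, 0.0617, 0.2125]
contact_force: [0.5, 0.1, -0.2]
top 3299 [-1.28281089e-02  1.23922265e+02]
scene 1817 [-1.12047031e-02  1.24040863e+02]
```

View pics/w3.png

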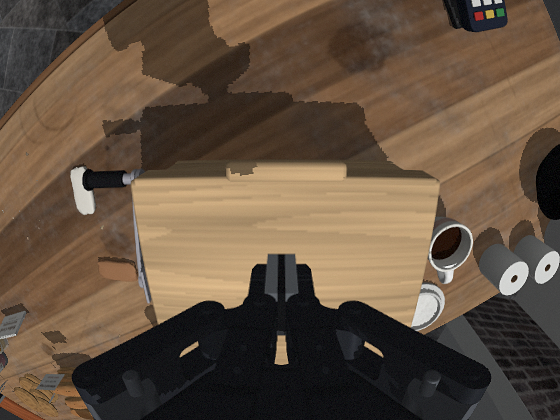

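The wrist view shows the lid flat on the bin, with the lip at (287,172) and the sachets and cups around it in place. Its measured slope is about 0.012 rad, so the lid joint is near 1.297. That matches the pressed height and didn't spring back.

```bash
python3 -c "
from plant import ctrl
print(ctrl.sign_off())"
```

```text
the job is handed in; nothing more can be done
None
```

I unlocked the stay, lowered the lid, pressed it to its firm stop at about 16 N by the last reading before the final small step and 17–18 N after it, and handed the job in with the gripper clear; it stayed shut (lid ≈ 1.297 rad), and the sign-off returned no verdict.

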